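Dried tealight glasses from the drying rack to the gift tray, in reverse order

TASK

The four painted tealight glasses have dried: move them from the wire drying rack into the wooden gift tray, one upright in each compartment, in the reverse order. Counted from the red ends, the glass nearest the drying rack's red end goes into the compartment farthest from the tray's red end, the second goes second farthest, and so on until the glass farthest from the rack's red end is nearest the tray's. Lower each glass gently to the compartment's floor without dropping or tipping it, and let go of them all.

Things in the scene. Friction and masses are not known exactly. Their poses are not given: they have to be found in the camera images.
- glass_pink: pink open tealight glass, painted opaque, 64 mm tall, outside diameter 53 mm at the foot and 56 mm at the rim, 105 to 210 g, an LED tealight fixed inside; loose, stands upright on the coaster of its own colour at the start. Origin: centre of its underside, z up. May be gripped across its outside.
- glass_yellow: yellow open tealight glass, painted opaque, 64 mm tall, outside diameter 53 mm at the foot and 56 mm at the rim, 105 to 210 g, an LED tealight fixed inside; loose, stands upright on the coaster of its own colour at the start. Origin: centre of its underside, z up. May be gripped across its outside.
- glass_green: green open tealight glass, painted opaque, 64 mm tall, outside diameter 53 mm at the foot and 56 mm at the rim, 105 to 210 g, an LED tealight fixed inside; loose, stands upright on the coaster of its own colour at the start. Origin: centre of its underside, z up. May be gripped across its outside.
- glass_blue: blue open tealight glass, painted opaque, 64 mm tall, outside diameter 53 mm at the foot and 56 mm at the rim, 105 to 210 g, an LED tealight fixed inside; loose, stands upright on the coaster of its own colour at the start. Origin: centre of its underside, z up. May be gripped across its outside.
- coaster_pink: pink card coaster, 70 x 74 x 3 mm, fixed on the drying rack; it stays there and shows where the pink glass began. Origin: centre of its underside.
- coaster_yellow: yellow card coaster, 70 x 74 x 3 mm, fixed on the drying rack; it stays there and shows where the yellow glass began. Origin: centre of its underside.
- coaster_green: green card coaster, 70 x 74 x 3 mm, fixed on the drying rack; it stays there and shows where the green glass began. Origin: centre of its underside.
- coaster_blue: blue card coaster, 70 x 74 x 3 mm, fixed on the drying rack; it stays there and shows where the blue glass began. Origin: centre of its underside.
- drying_rack: low wire drying rack, 330 x 86 mm, its top 14 mm above the table, fixed, at any angle. Four coasters lie in a row along its x axis, at x = -116.25, -38.75, 38.75, 116.25 mm, y = 0 (which colour is where varies). Red end bar at its +x end (x = 165 to 181 mm, 20 mm tall). Origin: centre of the grid's underside, on the table; z up.
- gift_tray: low light-wood tray, 315 x 82.5 mm, fixed, at any angle, empty at first. Four compartments in a row along its x axis, each 72 x 72 mm inside, centred at x = -116.25, -38.75, 38.75, 116.25 mm, y = 0; floor 5 mm and wall tops 16 mm above the table, walls 5 mm thick. Red end bar at its +x end (x = 157 to 176 mm, 20 mm tall). Origin: centre of its underside, on the table; z up.

How it is judged:
By the outcome, as a careful person would: the job done as asked, in the order asked, and still so for the second after the job is handed in, with the robot touching nothing.
It also fails if it takes over 112 s, if anything falls off the work surface, if the arm or the gripper's body presses on something with over 40 N, if the wrist force passes 120 N, or if a joint passes its speed limit or range.

ROBOT

A 6-joint arm with a two-finger parallel gripper is mounted at the origin on the work surface. World frame = base frame: x ahead of the robot, y to its left, z up, the work surface at z = 0. Lengths are in m, angles in rad, forces in N, time in s.
With the tool pointing down it reaches from about 0.225 to 0.875 m from the base axis. Payload 3.4 kg.
Tool frame: the origin (TCP) lies between the finger pads; the fingertips stand 22 mm ahead of it and the grasp point (between the pads) lies 3 mm ahead of it (manip.finger_overhang is the distance from the TCP to the fingertips, in m); z points along the fingers, y is the line along which they close (so a half turn about z gives the same grasp; the last joint's range is limited). The gripper opens to 85 mm and grips with 20 to 120 N. Pads are 22 mm wide; open, the fingers measure 114 mm over their backs; the gripper's body (76 mm by 85 mm) begins 54 mm behind the grasp point. The pads swing forward as they close: fully open they stand 13 mm farther back than shut.
Start: joints at [-1.393, 0.276, 1.505, -0, 1.361, -0.121], TCP at [0.169, -0.55, 0.253] pointing down, gripper open.
Joint ranges: [-2.89, 2.89], [-0.75, 2.08], [0.22, 2.7], [-1.18, 4.32], [0.11, 2.71], [-2.7, 2.7]. Speed limits (rad/s): [2.57, 2.57, 3.14, 3.14, 3.14, 3.14].

INTERFACE

Orientations are given as a unit quaternion [w, x, y, z].
In Python, from rig import get_state, eyes, order, manip gives the robot as it stands.
- The arm moves only by the tool drive_tool, never from a script. Its argument "rows" is a list of rows, each a list of 4 numbers: the shift along the tool's x, y, z in units of 25 mm (1.0 is 25 mm), then the turn about the tool's z in units of 6 degrees (1.0 is 6 degrees). A call has exactly 8 rows; each row is the pose to reach, as a shift and turn from the pose commanded when the call began, along the tool's axes at that moment; what a row does not reach only later rows make up. A row lasts 1/12 s, in which the tool goes at most 41.7 mm and 7.16 degrees, less where a joint would pass 70% of its speed; a pose out of reach is approached as far as the arm can. A call with a gripper value outside its range is refused whole. "grip" is the finger opening in mm, from 0 to 85.4, set as the call begins (left out, the last holds). The fingers move at their own pace and stop on an object; "newtons" is the grip in N (left out, the last holds). Time passes only in rows, so rows that repeat a pose let the fingers close, or fill a call up. It gives the time, the measured TCP pose, the force, the opening and the grip force at its end, in the units of the state.
- get_state(): the state, without advancing time (a new reading comes with each control period).
- eyes.get_image(name): name is "scene" or "top" or "wrist"; returns (picture, depth): 400x640x3 uint8, red, green, blue; 400x640 float32, m along the optical axis (not along the pixel's ray), 0 where there is no reading.
- eyes.camera_info(name): a dict with "fx", "fy", "cx", "cy" (pixels), "dist" ([k1, k2, p1, p2, k3] as OpenCV has them; the pictures are not rectified), "R" (3x3) and "t" (3): a world point X has camera coordinates R X + t. Camera axes: x right, y down, z forward; pixel columns grow to the right and rows downward; lengths in m; the calibration is good to about 2 mm. A picture is of the moment at which its call begins: read the wrist's pose just before it. camera_info takes no time and is no camera call; for the wrist camera it gives the pose at the moment of the call.
- order.sign_off(): hands the job in; it is judged then, once.
The state is a dict: "clock": time; "qpos": joint angles; "qd": joint speeds; "effort": joint torques, N m; "position": TCP position; "ee_rot": TCP orientation; "contact_force": force on the tool from outside, world axes, zero at the start; "moment": the same for the moment, N m; "width": finger opening in m; "gripper_force": force on a finger pad.
Only numpy, scipy, OpenCV 4.12 (cv2) and the standard library are available. Lean on these libraries where they do the work, as an engineer would, in place of code of your own. Each camera call takes 0.05 s, during which the arm holds its last target. There are 200 camera calls.

## Working session

There is one attempt and no reset: what is moved stays moved. The work goes in short steps, Python scripts to look and compute and a tool call to move; the robot and the scene stay as the last step left them, time stands still between calls to the robot, and variables do not carry over. Pictures are saved under pics/ and viewed, at most 14 in all, crops included, and the job is handed in when it is done.

Besides the shell and the picture viewer there is one more tool, called after "Request:" by a JSON object that holds its "api" and its "payload". drive_tool: Moves the arm, as the interface text tells. Its arguments: {"type":"object","properties":{"rows":{"type":"array","items":{"type":"array","items":{"type":"number"}}},"grip":{"type":"number"},"newtons":{"type":"number"}},"required":["rows"]}

```bash
ls; mkdir -p pics; python3 - <<'E'
from rig import get_state, eyes, order, manip
import cv2,numpy as np
s=get_state();print(s['clock'],s['position'],s['ee_rot'],s['width'],manip.finger_overhang)
for n in ['top','scene']:
    im,d=eyes.get_image(n);c=eyes.camera_info(n)
    np.savez('pics/%s0.npz'%n,im=im,d=d);cv2.imwrite('pics/%s0.png'%n,im[:,:,::-1])
    print(n,{k:np.round(v,3).tolist() for k,v in c.items() if not isinstance(v,str)}, (d>0).mean())
E
```

```text
pics
0.0 [ 0.16918125 -0.5490363   0.25242456] [-9.38492361e-04  9.88861074e-01  1.48838489e-01 -1.19382298e-05] 0.08533117685895311 0.022
top {'fx': 362.97, 'fy': 362.97, 'cx': 327.724, 'cy': 200.737, 'dist': [-0.054, 0.0, 0.0, 0.0, 0.0], 'R': [[-0.002, -0.999, 0.037], [-0.997, -0.001, -0.083], [0.083, -0.038, -0.996]], 't': [-0.026, 0.516, 0.736]} 0.996109375
scene {'fx': 393.034, 'fy': 393.034, 'cx': 314.103, 'cy': 192.328, 'dist': [-0.052, 0.0, 0.0, 0.0, 0.0], 'R': [[0.085, 0.996, -0.004], [0.774, -0.068, -0.63], [-0.628, 0.05, -0.777]], 't': [-0.022, -0.374, 1.217]} 0.99588671875
```

View pics/top0.png

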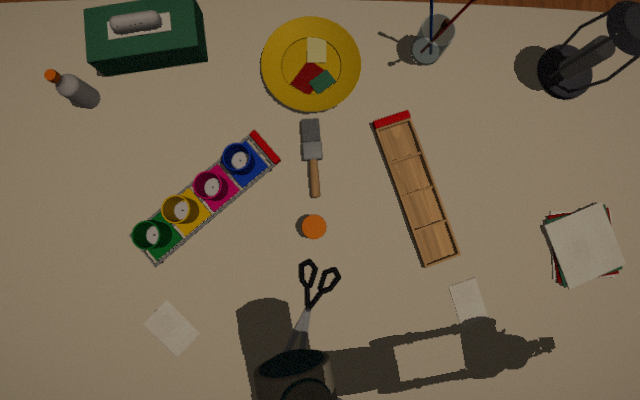

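View pics/scene0.png

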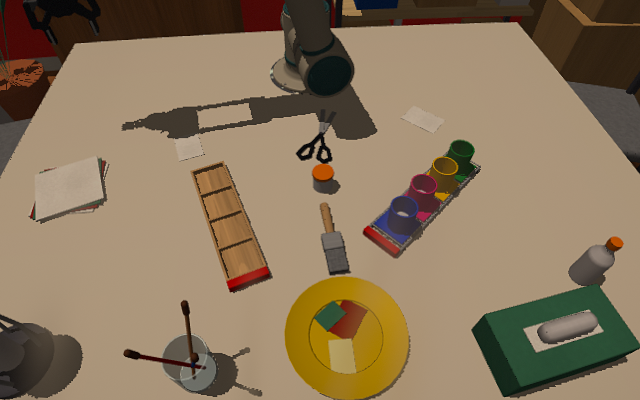

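The top view shows the rack at left with its red bar near (265,148), then blue (238,157), pink (211,186), yellow (181,209) and green (152,235). The tray runs from its red end (392,118) to (440,260). The scene view agrees with this. So blue goes to x=-116, pink to -39, yellow to +39 and green to +116.

```bash
cat > h.py <<'E'
import numpy as np,cv2
from rig import eyes
def cam(n):
    c=eyes.camera_info(n); K=np.array([[c['fx'],0,c['cx']],[0,c['fy'],c['cy']],[0,0,1]])
    return K,np.array(c['dist']),np.array(c['R']),np.array(c['t'])
def rays(C,px):
    K,D,R,t=C; u=cv2.undistortPoints(np.float64(px).reshape(-1,1,2),K,D).reshape(-1,2)
    return -R.T@t, np.c_[u,np.ones(len(u))]@R
def onplane(C,px,z):
    o,d=rays(C,px); return o+d*((z-o[2])/d[:,2])[:,None]
def cloud(C,d):
    v,u=np.mgrid[:d.shape[0],:d.shape[1]]; o,r=rays(C,np.c_[u.ravel(),v.ravel()])
    return (o+r*d.reshape(-1,1)).reshape(d.shape+(3,))
def tri(C1,p1,C2,p2):
    (o1,a),(o2,b)=rays(C1,p1),rays(C2,p2); a=a[0]/np.linalg.norm(a[0]); b=b[0]/np.linalg.norm(b[0])
    s=np.linalg.lstsq(np.c_[a,-b],o2-o1,rcond=None)[0]; A,B=o1+s[0]*a,o2+s[1]*b
    return (A+B)/2,np.linalg.norm(A-B)
HUE=dict(blue=(105,135),pink=(155,174),yellow=(17,32),green=(55,90))
ROI=dict(top=(120,120,285,270),scene=(360,135,485,255))
E
python3 - <<'E'
from h import *
from scipy.optimize import least_squares
V={}
for n in ['top','scene']:
    f=np.load(f'pics/{n}0.npz'); V[n]=(cam(n),f['im'],cv2.cvtColor(f['im'],cv2.COLOR_RGB2HSV),cloud(cam(n),f['d']))
def circ(P):
    g=np.r_[np.median(P[:,:2],0),.027]
    return least_squares(lambda q:np.hypot(P[:,0]-q[0],P[:,1]-q[1])-q[2],g,loss='soft_l1',f_scale=.002).x
for c,(a,b) in HUE.items():
    ctr={}
    for n,(C,im,hsv,W) in V.items():
        m=cv2.inRange(hsv,(a,90,25),(b,255,255))>0; r=ROI[n]; k=np.zeros_like(m);k[r[1]:r[3],r[0]:r[2]]=1; m&=k
        z=W[...,2]; P=W[m]; zt=np.percentile(P[:,2],97); q=P[P[:,2]>zt-.006]; f=circ(q)
        co=W[m&(z<.03)]; 
        ctr[n]=f; vv,uu=np.where(m&(z>zt-.006)); e=cv2.fitEllipse(cv2.convexHull(np.c_[uu,vv].astype(np.float32)))
        ctr[n+'e']=e[0]; print(c,n,m.sum(),'rim z',zt.round(4),'circ',f.round(4),'coaster',np.median(co,0).round(4),len(co))
    print('   tri',[np.round(x,4) for x in tri(V['top'][0],ctr['tope'],V['scene'][0],ctr['scenee'])])
for n,(C,im,hsv,W) in V.items():
    m=((hsv[...,0]<6)|(hsv[...,0]>174))&(hsv[...,1]>170)&(hsv[...,2]>60)
    nn,l,s,ce=cv2.connectedComponentsWithStats(m.astype(np.uint8))
    for i in range(1,nn):
        if s[i,4]>60:
            P=W[l==i]; pz=P[:,2]; t=P[pz>.014].astype(np.float32)
            if len(t)<20: continue
            r=cv2.minAreaRect(t[:,:2]*1000); print(n,'red',ce[i].round(),s[i,4],'z',np.percentile(pz,[10,50,90]).round(4),np.round(r[0],1),np.round(r[1],1),round(r[2],1))
C,im,hsv,W=V['top']
print('wood/table hsv',hsv[200,415],hsv[160,410],hsv[150,360],W[150,360],'floor',W[200,415],W[160,410])
E
```

```text
blue top 1037 rim z 0.0814 circ [0.5972 0.1531 0.0257] coaster [0.5832 0.1395 0.0166] 568
blue scene 412 rim z 0.083 circ [0.5994 0.1519 0.0261] coaster [0.6036 0.1267 0.0175] 283
   tri [array([0.5921, 0.1546, 0.027 ]), np.float64(0.005)]
pink top 1050 rim z 0.0813 circ [0.5429 0.208  0.0262] coaster [0.5369 0.1981 0.0168] 518
pink scene 318 rim z 0.0834 circ [0.5445 0.2068 0.0262] coaster [0.5786 0.208  0.0175] 113
   tri [array([0.542 , 0.2055, 0.0777]), np.float64(0.0057)]
yellow top 1252 rim z 0.0811 circ [0.4957 0.2684 0.026 ] coaster [0.4865 0.2553 0.0163] 613
yellow scene 929 rim z 0.0825 circ [0.498  0.2671 0.0262] coaster [0.5213 0.2758 0.0176] 246
   tri [array([0.4964, 0.271 , 0.0521]), np.float64(0.014)]
green top 1100 rim z 0.0805 circ [0.4457 0.3233 0.0259] coaster [0.4345 0.3113 0.0164] 474
green scene 324 rim z 0.0831 circ [0.448  0.3222 0.0254] coaster [0.4736 0.3358 0.0181] 102
   tri [array([0.4415, 0.3374, 0.0377]), np.float64(0.0048)]
top red [391. 119.] 282 z [0.0178 0.0195 0.0213] [596.5 -82.9] [ 52.4 329.3] 50.1
top red [265. 147.] 294 z [0.0171 0.0191 0.0209] [563.1  62. ] [248.2  23.9] 33.9
scene red [379. 239.] 275 z [0.0145 0.0201 0.0217] [837.5  42.6] [ 74.4 479.9] 72.6
scene red [247. 277.] 382 z [0.018  0.0205 0.0224] [862.8 -98.2] [382.5  82.1] 22.0
wood/table hsv [ 14 147 127] [ 17 148 138] [ 18  67 140] [ 6.29274487e-01 -9.74019751e-02 -4.03096370e-04] floor [ 0.51913967 -0.21467869  0.00668978] [ 0.60703318 -0.20641771  0.00401461]
```

```bash
python3 - <<'E'
from h import *
for n in ['top','scene']:
    C=cam(n); f=np.load(f'pics/{n}0.npz'); hsv=cv2.cvtColor(f['im'],cv2.COLOR_RGB2HSV); W=cloud(C,f['d'])
    r=(360,100,470,275) if n=='top' else (180,150,275,295)
    k=np.zeros(hsv.shape[:2],bool);k[r[1]:r[3],r[0]:r[2]]=1
    red=((hsv[...,0]<6)|(hsv[...,0]>174))&(hsv[...,1]>170)&(hsv[...,2]>60)
    wood=(hsv[...,1]>105)&k&~red
    def rect(m,z):
        nn,l,s,ce=cv2.connectedComponentsWithStats(m.astype(np.uint8)); i=1+np.argmax(s[1:,4])
        v,u=np.where(l==i); R=cv2.minAreaRect((onplane(C,np.c_[u,v],z)[:,:2]*1000).astype(np.float32))
        return s[i,4],np.round(R[0],1),np.round(R[1],1),round(R[2],2),np.percentile(W[l==i][:,2],[5,50,95]).round(4)
    print(n,'wood',rect(cv2.morphologyEx(wood.astype(np.uint8),cv2.MORPH_CLOSE,np.ones((5,5))),.016))
    print('  trayred',rect(red&k,.02))
    k2=np.zeros_like(k); a=(240,125,290,170) if n=='top' else (355,220,410,260); k2[a[1]:a[3],a[0]:a[2]]=1
    print('  rackred',rect(red&k2,.02))
    if n=='top': cv2.imwrite('pics/w.png',wood*255)
E
```

```text
top wood (np.int32(5842), array([ 545.5, -213.7]), array([333.3,  88.3]), 18.75, array([0.0025, 0.0052, 0.0163]))
  trayred (np.int32(282), array([ 693.8, -164. ]), array([16.7, 80.7]), 19.31, array([0.0173, 0.0195, 0.022 ]))
  rackred (np.int32(294), array([630.4, 107.6]), array([86.5, 15.4]), 41.05, array([0.0151, 0.0191, 0.0215]))
scene wood (np.int32(4546), array([ 540.9, -219. ]), array([325.1,  83.7]), 19.0, array([0.0037, 0.0064, 0.0176]))
  trayred (np.int32(382), array([ 699.4, -164.5]), array([24.3, 81.9]), 19.19, array([0.0153, 0.0205, 0.023 ]))
  rackred (np.int32(275), array([636.4, 103.4]), array([82.5, 22.3]), 40.65, array([0.0105, 0.0201, 0.0222]))[ WARN:0@0.600] global loadsave.cpp:1063 imwrite_ Unsupported depth image for selected encoder is fallbacked to CV_8U.
```

```bash
cat > plan.py <<'E'
import numpy as np
from rig import get_state
from scipy.spatial.transform import Rotation as Ro
G=dict(blue=(.598,.1527),pink=(.5435,.2075),yellow=(.4967,.268),green=(.4467,.3229))
c,s=np.cos(np.radians(19.1)),np.sin(np.radians(19.1))
T={k:(.537+x*c,-.219+x*s) for k,x in dict(blue=-.11625,pink=-.03875,yellow=.03875,green=.11625).items()}
RY,TY=41,-70.9   # angle of tool y at rack / tray
def plan(*wps):
    """wps: (x,y,z,angle of tool y deg); prints units per leg from the measured pose"""
    S=get_state(); p=S['position']; R=Ro.from_quat(np.roll(S['ee_rot'],-1)).as_matrix()
    print('t',round(S['clock'],2),'p',p.round(4),'yaw',round(np.degrees(np.arctan2(R[1,1],R[0,1])),2),'tilt',R[:,2].round(3),'w',round(S['width'],4),'F',S['contact_force'].round(1),'q6',S['qpos'][5].round(2))
    for w in wps:
        d=R.T@(np.array(w[:3])-p)/.025
        a=(w[3]-np.degrees(np.arctan2(R[1,1],R[0,1]))+180)%360-180
        print('leg',w,'->',d.round(2),'turn',round(-a/6,2),'|d| mm',round(np.linalg.norm(d)*25))
        R=Ro.from_euler('z',a,degrees=True).as_matrix()@R; p=np.array(w[:3])
E
python3 - <<'E'
from plan import *
b=G['blue'];print(T)
plan((.32,-.30,.22,-34),(.47,-.06,.19,4),(*b,.16,RY),(*b,.06,RY))
E
```

```text
{'blue': (np.float64(0.42714968896168704), np.float64(-0.2570390807563208)), 'pink': (np.float64(0.5003832296538957), np.float64(-0.23167969358544027)), 'yellow': (np.float64(0.5736167703461044), np.float64(-0.20632030641455973)), 'green': (np.float64(0.646850311038313), np.float64(-0.18096091924367916))}
t 0.1 p [ 0.1692 -0.5491  0.2525] yaw -72.88 tilt [-0.     0.002 -1.   ] w 0.0854 F [-0.7  0.6 -0.3] q6 -0.12
leg (0.32, -0.3, 0.22, -34) -> [ 8.7  -7.74  1.32] turn -6.48 |d| mm 293
leg (0.47, -0.06, 0.19, 4) -> [11.31 -0.39  1.2 ] turn -6.33 |d| mm 285
leg (0.598, 0.1527, 0.16, 41) -> [8.13 5.7  1.19] turn -6.17 |d| mm 250
leg (0.598, 0.1527, 0.06, 41) -> [-0.    0.01  4.  ] turn -0.0 |d| mm 100
```

Request:
{"api": "drive_tool", "payload": {"rows": [[0.8, -0.7, 0.1, -0.6], [2, -1.8, 0.3, -1.5], [3.2, -2.9, 0.5, -2.4], [4.3, -3.9, 0.7, -3.3], [5.4, -4.9, 0.9, -4.1], [6.5, -5.8, 1.0, -4.9], [7.6, -6.8, 1.2, -5.7], [8.7, -7.75, 1.3, -6.5]], "grip": 85, "newtons": 40}}

```text
clock: 0.77
position: [0.3202, -0.2982, 0.2201]
ee_rot: [-0.001, 0.882, 0.472, -0.0]
contact_force: [0.3, -0.4, 0.9]
width: 0.0851
gripper_force: 0.0
```

Request:
{"api": "drive_tool", "payload": {"rows": [[1.4, -0.05, 0.1, -0.8], [2.8, -0.1, 0.3, -1.6], [4.2, -0.15, 0.45, -2.4], [5.6, -0.2, 0.6, -3.2], [7.0, -0.25, 0.75, -4], [8.4, -0.3, 0.9, -4.8], [9.8, -0.35, 1.05, -5.6], [11.3, -0.4, 1.2, -6.35]]}}

```text
clock: 1.43
position: [0.4695, -0.0587, 0.1904]
ee_rot: [-0.0, 0.679, 0.734, -0.0]
contact_force: [0.2, -0.3, 0.3]
width: 0.085
gripper_force: 0.0
```

Request:
{"api": "drive_tool", "payload": {"rows": [[1.2, 0.85, 0.2, -0.9], [2.4, 1.7, 0.35, -1.8], [3.6, 2.5, 0.5, -2.8], [4.8, 3.4, 0.7, -3.7], [6, 4.2, 0.9, -4.6], [7.2, 5.0, 1.05, -5.5], [8.1, 5.7, 1.2, -6.15], [8.1, 5.7, 1.2, -6.15]]}}

```text
clock: 2.1
position: [0.5989, 0.1569, 0.1592]
ee_rot: [0.0, 0.411, 0.912, 0.001]
contact_force: [0.0, 0.1, 0.4]
width: 0.0847
gripper_force: 0.0
```

```bash
python3 - <<'E'
from plan import *
b=G['blue']
import cv2
from rig import eyes
plan((*b,.12,RY),(*b,.06,RY))
im,d=eyes.get_image('wrist');cv2.imwrite('pics/wr1.png',im[:,:,::-1])
E
```

```text
t 2.1 p [0.5989 0.1569 0.1592] yaw 41.44 tilt [ 0.001  0.003 -1.   ] w 0.0847 F [0.  0.1 0.4] q6 -0.58
leg (0.598, 0.1527, 0.12, 41) -> [-0.1  -0.14  1.57] turn 0.07 |d| mm 39
leg (0.598, 0.1527, 0.06, 41) -> [-0.   -0.01  2.4 ] turn -0.0 |d| mm 60
```

View pics/wr1.png

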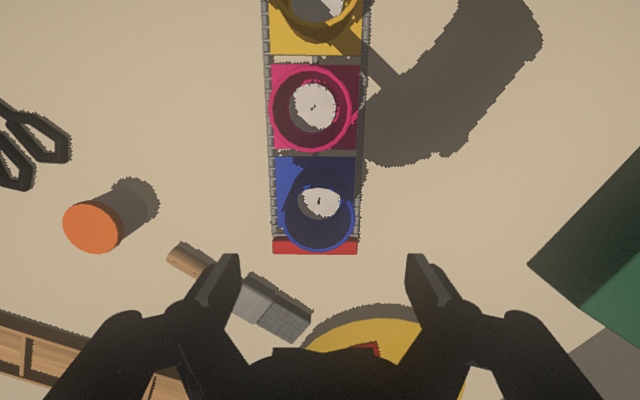

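The wrist view has the rack aligned with the gripper: blue rim near (319,210), pink near (312,108), nothing between the fingers. I'll check the positions from this view too.

```bash
cat >> h.py <<'E'
def rims(cols=('blue','pink','yellow','green'),zr=(.074,.09)):
    from scipy.optimize import least_squares
    C=cam('wrist'); im,d=eyes.get_image('wrist'); hsv=cv2.cvtColor(im,cv2.COLOR_RGB2HSV); W=cloud(C,d)
    for c in cols:
        a,b=HUE[c]; m=(cv2.inRange(hsv,(a,90,20),(b,255,255))>0)&(W[...,2]>zr[0])&(W[...,2]<zr[1])
        P=W[m]
        if len(P)<60: continue
        f=least_squares(lambda q:np.hypot(P[:,0]-q[0],P[:,1]-q[1])-q[2],np.r_[np.median(P[:,:2],0),.027],loss='soft_l1',f_scale=.002).x
        print(c,len(P),f.round(4),'z',np.percentile(P[:,2],[50,95]).round(4))
E
python3 -c "
from h import *
rims()"
```

```text
blue 507 [0.5962 0.1509 0.0259] z [0.0812 0.0822]
pink 1394 [0.5413 0.2057 0.0257] z [0.0812 0.0823]
yellow 698 [0.4944 0.2659 0.0267] z [0.0811 0.0825]
```

Request:
{"api": "drive_tool", "payload": {"rows": [[-0.1, -0.2, 0.3, 0.07], [-0.1, -0.2, 0.9, 0.07], [-0.1, -0.2, 1.6, 0.07], [-0.1, -0.2, 2.3, 0.07], [-0.1, -0.2, 2.9, 0.07], [-0.1, -0.2, 3.4, 0.07], [-0.1, -0.2, 3.8, 0.07], [-0.1, -0.2, 3.97, 0.07]]}}

```text
clock: 2.87
position: [0.5927, 0.1453, 0.06]
ee_rot: [-0.001, 0.418, 0.908, -0.001]
contact_force: [0.8, -0.7, -0.1]
width: 0.0851
gripper_force: 0.0
```

Request:
{"api": "drive_tool", "payload": {"rows": [[0, 0, 0, 0], [0, 0, 0, 0], [0, 0, 0, 0], [0, 0, 0, 0], [0, 0, 0, 0], [0, 0, 0, 0], [0, 0, 0, 0], [0, 0, 0, 0]], "grip": 40, "newtons": 40}}

```text
clock: 3.53
position: [0.5955, 0.1471, 0.0628]
ee_rot: [0.001, 0.417, 0.909, 0.001]
contact_force: [1.2, 0.3, 6.6]
width: 0.0541
gripper_force: 42.1
```

Request:
{"api": "drive_tool", "payload": {"rows": [[0, 0, 0, 0], [0, 0, 0, 0], [0, 0, 0, 0], [0, 0, 0, 0], [0, 0, -0.05, 0], [0, 0, -0.1, 0], [0, 0, -0.2, 0], [0, 0, -0.3, 0]]}}

```text
clock: 4.2
position: [0.5935, 0.1469, 0.0685]
ee_rot: [-0.001, 0.417, 0.909, -0.001]
contact_force: [0.2, 0.0, -0.8]
width: 0.0538
gripper_force: 42.2
```

```bash
python3 - <<'E'
from plan import *
b=G['blue'];t=T['blue']
plan((.597,.152,.155,RY),(.545,.0,.17,-10),(.49,-.15,.17,-50),(*t,.12,TY),(*t,.055,TY))
E
```

```text
t 4.2 p [0.5935 0.1469 0.0685] yaw 40.71 tilt [-0.002 -0.    -1.   ] w 0.0538 F [ 0.2  0.  -0.8] q6 -0.58
leg (0.597, 0.152, 0.155, 41) -> [ 0.07  0.23 -3.46] turn -0.05 |d| mm 87
leg (0.545, 0.0, 0.17, -10) -> [-3.22 -5.56 -0.59] turn 8.5 |d| mm 161
leg (0.49, -0.15, 0.17, -50) -> [-6.29 -1.12 -0.  ] turn 6.67 |d| mm 160
leg (np.float64(0.42714968896168704), np.float64(-0.2570390807563208), 0.12, -70.9) -> [-4.68  1.67  1.99] turn 3.48 |d| mm 134
leg (np.float64(0.42714968896168704), np.float64(-0.2570390807563208), 0.055, -70.9) -> [-0.   0.   2.6] turn -0.0 |d| mm 65
```

Request:
{"api": "drive_tool", "payload": {"rows": [[0, 0, -0.2, 0], [0, 0, -0.7, 0], [0, 0, -1.3, 0], [0, 0, -1.9, 0], [0, 0, -2.5, 0], [0, 0, -3, 0], [0, 0, -3.4, 0], [0, 0, -3.5, 0]]}}

```text
clock: 4.87
position: [0.5953, 0.1471, 0.1586]
ee_rot: [0.001, 0.417, 0.909, 0.001]
contact_force: [0.2, -0.6, -1.4]
width: 0.0543
gripper_force: 42.4
```

Request:
{"api": "drive_tool", "payload": {"rows": [[-0.2, -0.3, 0, 0.4], [-0.6, -1.0, -0.1, 1.5], [-1.0, -1.8, -0.2, 2.7], [-1.5, -2.6, -0.3, 3.9], [-1.9, -3.4, -0.4, 5.1], [-2.4, -4.2, -0.4, 6.3], [-2.9, -5.0, -0.5, 7.4], [-3.3, -5.8, -0.6, 8.5]]}}

```text
clock: 5.53
position: [0.5375, -0.0112, 0.171]
ee_rot: [-0.0, 0.77, 0.639, -0.001]
contact_force: [-0.5, -0.8, -0.3]
width: 0.0541
gripper_force: 42.4
```

Request:
{"api": "drive_tool", "payload": {"rows": [[-0.8, -0.15, 0, 1.0], [-1.7, -0.3, 0, 2.0], [-2.6, -0.45, 0, 3.0], [-3.5, -0.6, 0, 4.0], [-4.4, -0.8, 0, 5], [-5.2, -0.9, 0, 5.8], [-5.9, -1.0, 0, 6.4], [-6.2, -1.1, 0, 6.7]]}}

```text
clock: 6.2
position: [0.4827, -0.1595, 0.1711]
ee_rot: [0.0, 0.942, 0.336, -0.001]
contact_force: [-0.3, -0.1, -2.0]
width: 0.0546
gripper_force: 42.5
```

Request:
{"api": "drive_tool", "payload": {"rows": [[-0.4, 0.15, 0, 0.3], [-1.3, 0.45, 0.1, 0.9], [-2.2, 0.8, 0.3, 1.6], [-3.1, 1.1, 0.6, 2.3], [-3.9, 1.4, 0.9, 2.9], [-4.5, 1.6, 1.1, 3.4], [-4.6, 1.65, 1.2, 3.5], [-4.6, 1.65, 1.2, 3.5]]}}

```text
clock: 6.87
position: [0.4203, -0.2626, 0.1409]
ee_rot: [-0.001, 0.987, 0.16, -0.0]
contact_force: [-0.2, 0.6, -1.3]
width: 0.0542
gripper_force: 42.5
```

Request:
{"api": "drive_tool", "payload": {"rows": [[0, 0, 0, 0], [0, 0, 0, 0], [0, 0, 0, 0], [0, 0, 0, 0], [0, 0, 0, 0], [0, 0, 0, 0], [0, 0, 0, 0], [0, 0, 0, 0]]}}

```text
clock: 7.53
position: [0.421, -0.2626, 0.1416]
ee_rot: [0.0, 0.987, 0.161, 0.0]
contact_force: [-0.1, 0.3, -0.8]
width: 0.054
gripper_force: 42.5
```

```bash
python3 - <<'E'
from plan import *
import cv2
from rig import eyes
t=T['blue']
plan((*t,.056,TY))
im,d=eyes.get_image('wrist');cv2.imwrite('pics/wr2.png',im[:,:,::-1])
im2,d=eyes.get_image('top');cv2.imwrite('pics/top2.png',np.hstack([cv2.resize(im[:,:,::-1],(400,250)),cv2.resize(im2[80:330,300:600,::-1],(300,250))]))
E
```

```text
t 7.53 p [ 0.421  -0.2626  0.1416] yaw -71.49 tilt [ 0. -0. -1.] w 0.054 F [-0.1  0.3 -0.8] q6 0.55
leg (np.float64(0.42714968896168704), np.float64(-0.2570390807563208), 0.056, -70.9) -> [ 0.3  -0.13  3.42] turn -0.1 |d| mm 86
```

View pics/top2.png

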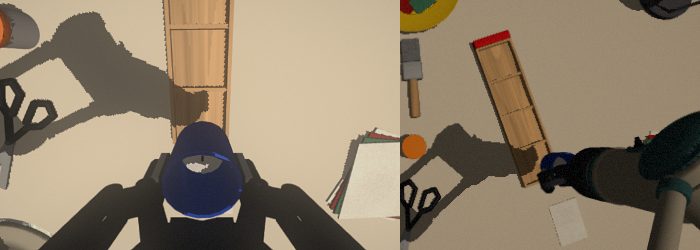

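The wrist and top views show blue held upright between the pads (about (203,168) in the left panel), over the tray's near compartment. I'll check the tray axis and the held rim from this view.

```bash
cat >> h.py <<'E'
def trayaxis():
    "wall tops (z 12-20 mm, wood colour) seen by the wrist, in tray coordinates"
    C=cam('wrist'); im,d=eyes.get_image('wrist'); hsv=cv2.cvtColor(im,cv2.COLOR_RGB2HSV); W=cloud(C,d)
    m=(hsv[...,1]>100)&(abs(W[...,2]-.016)<.003)&(hsv[...,0]>8)&(hsv[...,0]<25)
    a=np.radians(19.1); R=np.array([[np.cos(a),np.sin(a)],[-np.sin(a),np.cos(a)]])
    q=((W[m][:,:2]-[.537,-.219])@R.T)*1000; q=q[(abs(q[:,1])<55)&(abs(q[:,0])<170)]
    for s in (-1,1):
        e=q[(q[:,1]*s>32)]
        if len(e)>20: print('side',s,len(e),'y',np.percentile(e[:,1],[10,50,90]).round(1),'fit slope',np.polyfit(e[:,0],e[:,1],1).round(3))
    for x0 in (-155,-77.5,0,77.5,155):
        e=q[(abs(q[:,1])<28)&(abs(q[:,0]-x0)<12)]
        if len(e)>20: print('wall',x0,len(e),np.percentile(e[:,0],[10,50,90]).round(1))
E
python3 -c "
from h import *
rims(['blue'],(.14,.18));trayaxis()"
```

```text
blue 4281 [ 0.4231 -0.2634  0.0253] z [0.1551 0.161 ]
side -1 1439 y [-43.  -40.9 -38.8] fit slope [ 2.0000e-03 -4.0534e+01]
side 1 1208 y [33.9 35.9 38. ] fit slope [-4.0000e-03  3.5729e+01]
wall -77.5 418 [-81.2 -79.1 -76.9]
wall 0 563 [-4.2 -2.   0.2]
```

Request:
{"api": "drive_tool", "payload": {"rows": [[0.18, -0.1, 0.3, -0.1], [0.18, -0.1, 0.9, -0.1], [0.18, -0.1, 1.5, -0.1], [0.18, -0.1, 2.1, -0.1], [0.18, -0.1, 2.6, -0.1], [0.18, -0.1, 3.0, -0.1], [0.18, -0.1, 3.2, -0.1], [0.18, -0.1, 3.3, -0.1]]}}

```text
clock: 8.4
position: [0.4241, -0.2583, 0.0579]
ee_rot: [-0.001, 0.986, 0.166, -0.001]
contact_force: [-0.2, -1.0, -0.8]
width: 0.0543
gripper_force: 42.5
```

Request:
{"api": "drive_tool", "payload": {"rows": [[0, 0, 0.02, 0], [0, 0, 0.05, 0], [0, 0, 0.08, 0], [0, 0, 0.1, 0], [0, 0, 0.12, 0], [0, 0, 0.14, 0], [0, 0, 0.16, 0], [0, 0, 0.16, 0]]}}

```text
clock: 9.07
position: [0.4244, -0.2589, 0.0551]
ee_rot: [0.0, 0.986, 0.166, 0.0]
contact_force: [-0.1, 0.5, -2.0]
width: 0.0541
gripper_force: 42.5
```

Request:
{"api": "drive_tool", "payload": {"rows": [[0, 0, 0.02, 0], [0, 0, 0.04, 0], [0, 0, 0.06, 0], [0, 0, 0.08, 0], [0, 0, 0.1, 0], [0, 0, 0.12, 0], [0, 0, 0.12, 0], [0, 0, 0.12, 0]]}}

```text
clock: 9.73
position: [0.4244, -0.2589, 0.052]
ee_rot: [0.0, 0.986, 0.166, -0.0]
contact_force: [0.6, 0.2, -0.6]
width: 0.0538
gripper_force: 42.5
```

Request:
{"api": "drive_tool", "payload": {"rows": [[0, 0, 0.02, 0], [0, 0, 0.04, 0], [0, 0, 0.05, 0], [0, 0, 0.06, 0], [0, 0, 0.07, 0], [0, 0, 0.08, 0], [0, 0, 0.08, 0], [0, 0, 0.08, 0]]}}

```text
clock: 10.4
position: [0.4245, -0.2589, 0.0507]
ee_rot: [0.0, 0.986, 0.166, 0.0]
contact_force: [-1.3, 0.7, 5.0]
width: 0.0545
gripper_force: 42.5
```

Request:
{"api": "drive_tool", "payload": {"rows": [[0, 0, 0, 0], [0, 0, 0, 0], [0, 0, 0, 0], [0, 0, 0, 0], [0, 0, 0, 0], [0, 0, 0, 0], [0, 0, -0.1, 0], [0, 0, -0.2, 0]], "grip": 85}}

```text
clock: 11.07
position: [0.4244, -0.2588, 0.0551]
ee_rot: [-0.0, 0.986, 0.166, -0.0]
contact_force: [0.1, -0.3, -0.8]
width: 0.085
gripper_force: 0.0
```

Request:
{"api": "drive_tool", "payload": {"rows": [[0, 0, -0.5, 0], [0, 0, -1.1, 0], [0, 0, -1.7, 0], [0, 0, -2.4, 0], [0, 0, -3.1, 0], [0, 0, -3.7, 0], [0, 0, -4.1, 0], [0, 0, -4.2, 0]]}}

```text
clock: 11.73
position: [0.4253, -0.2596, 0.162]
ee_rot: [0.002, 0.986, 0.166, 0.001]
contact_force: [-0.5, 0.3, 0.1]
width: 0.085
gripper_force: 0.0
```

```bash
sed -i 's/^G=.*/G=dict(blue=(.597,.152),pink=(.5423,.2065),yellow=(.4955,.267),green=(.4455,.322))/; s/\.537+x\*c,-\.219+x\*s/.5362+x*c,-.2215+x*s/' plan.py; python3 - <<'E'
from plan import *
from h import rims
rims(['blue'],(.06,.08))
g=G['pink'];t=T['pink'];print(T)
plan((.46,-.15,.16,-50),(.50,.04,.16,-4),(*g,.155,RY),(*g,.06,RY))
E
```

```text
blue 355 [ 0.4262 -0.2608  0.0259] z [0.0694 0.0705]
{'blue': (np.float64(0.426349688961687), np.float64(-0.2595390807563208)), 'pink': (np.float64(0.4995832296538957), np.float64(-0.23417969358544027)), 'yellow': (np.float64(0.5728167703461043), np.float64(-0.20882030641455973)), 'green': (np.float64(0.646050311038313), np.float64(-0.18346091924367916))}
t 11.78 p [ 0.425  -0.2594  0.1614] yaw -70.9 tilt [ 0.002 -0.002 -1.   ] w 0.0849 F [0.2 0.  0.1] q6 0.55
leg (0.46, -0.15, 0.16, -50) -> [ 2.75 -3.68  0.05] turn -3.48 |d| mm 115
leg (0.5, 0.04, 0.16, -4) -> [ 6.11 -4.79 -0.  ] turn -7.67 |d| mm 194
leg (0.5423, 0.2065, 0.155, 41) -> [6.76 1.22 0.21] turn -7.5 |d| mm 172
leg (0.5423, 0.2065, 0.06, 41) -> [-0.01 -0.01  3.8 ] turn -0.0 |d| mm 95
```

Request:
{"api": "drive_tool", "payload": {"rows": [[0.2, -0.3, 0, -0.3], [0.6, -0.8, 0, -0.7], [1.0, -1.3, 0, -1.2], [1.4, -1.8, 0, -1.7], [1.7, -2.3, 0, -2.2], [2.1, -2.8, 0, -2.6], [2.4, -3.2, 0, -3.1], [2.75, -3.7, 0, -3.5]]}}

```text
clock: 12.45
position: [0.4585, -0.1474, 0.1587]
ee_rot: [-0.001, 0.939, 0.345, -0.001]
contact_force: [-0.2, -0.2, -0.6]
width: 0.0849
gripper_force: 0.0
```

Request:
{"api": "drive_tool", "payload": {"rows": [[0.7, -0.6, 0, -0.9], [1.5, -1.2, 0, -1.9], [2.3, -1.8, 0, -2.9], [3.1, -2.4, 0, -3.9], [3.9, -3.0, 0, -4.9], [4.6, -3.6, 0, -5.8], [5.4, -4.2, 0, -6.7], [6.1, -4.8, 0, -7.7]]}}

```text
clock: 13.12
position: [0.4977, 0.0431, 0.1587]
ee_rot: [-0.001, 0.727, 0.686, -0.001]
contact_force: [0.3, -0.7, -0.0]
width: 0.0852
gripper_force: 0.0
```

Request:
{"api": "drive_tool", "payload": {"rows": [[1.0, 0.2, 0, -1.1], [2.1, 0.4, 0.1, -2.3], [3.2, 0.6, 0.1, -3.5], [4.3, 0.8, 0.1, -4.7], [5.3, 1.0, 0.2, -5.9], [6.2, 1.1, 0.2, -6.9], [6.7, 1.2, 0.2, -7.5], [6.7, 1.2, 0.2, -7.5]]}}

```text
clock: 13.78
position: [0.5386, 0.2092, 0.1534]
ee_rot: [-0.001, 0.41, 0.912, -0.0]
contact_force: [0.2, -0.4, 0.6]
width: 0.0849
gripper_force: 0.0
```

Request:
{"api": "drive_tool", "payload": {"rows": [[0, 0, 0, 0], [0, 0, 0, 0], [0, 0, 0, 0], [0, 0, 0, 0], [0, 0, 0, 0], [0, 0, 0, 0], [0, 0, 0, 0], [0, 0, 0, 0]]}}

```text
clock: 14.45
position: [0.5393, 0.206, 0.1551]
ee_rot: [0.0, 0.413, 0.911, 0.0]
contact_force: [0.3, 0.2, 0.5]
width: 0.0848
gripper_force: 0.0
```

```bash
python3 - <<'E'
from plan import *
from h import rims
rims(['pink','yellow','green'])
g=G['pink']
plan((*g,.06,RY))
E
```

```text
pink 895 [0.5406 0.2063 0.0258] z [0.0808 0.0819]
yellow 1722 [0.4943 0.2657 0.0255] z [0.081  0.0822]
green 1124 [  965.5766 10871.131  10913.5844] z [0.0759 0.0822]
t 14.5 p [0.5393 0.2061 0.1551] yaw 41.28 tilt [ 0. -0. -1.] w 0.0851 F [ 0.2  0.6 -0.3] q6 -0.48
leg (0.5423, 0.2065, 0.06, 41) -> [-0.07  0.1   3.8 ] turn 0.05 |d| mm 95
```

Request:
{"api": "drive_tool", "payload": {"rows": [[-0.05, 0.08, 0.3, 0.05], [-0.05, 0.08, 0.9, 0.05], [-0.05, 0.08, 1.6, 0.05], [-0.05, 0.08, 2.3, 0.05], [-0.05, 0.08, 2.9, 0.05], [-0.05, 0.08, 3.4, 0.05], [-0.05, 0.08, 3.7, 0.05], [-0.05, 0.08, 3.8, 0.05]]}}

```text
clock: 15.17
position: [0.5407, 0.2064, 0.0583]
ee_rot: [-0.001, 0.415, 0.91, -0.001]
contact_force: [0.2, 0.1, -0.4]
width: 0.0847
gripper_force: 0.0
```

Request:
{"api": "drive_tool", "payload": {"rows": [[0, 0, 0, 0], [0, 0, 0, 0], [0, 0, 0, 0], [0, 0, 0, 0], [0, 0, 0, 0], [0, 0, 0, 0], [0, 0, 0, 0], [0, 0, 0, 0]], "grip": 40}}

```text
clock: 15.83
position: [0.5425, 0.207, 0.061]
ee_rot: [0.001, 0.415, 0.91, 0.001]
contact_force: [0.3, 1.5, 5.4]
width: 0.0558
gripper_force: 42.5
```

Request:
{"api": "drive_tool", "payload": {"rows": [[0, 0, 0, 0], [0, 0, 0, 0], [0, 0, 0, 0], [0, 0, 0, 0], [0, 0, 0, 0], [0, 0, 0, 0], [0, 0, 0, 0], [0, 0, 0, 0]]}}

```text
clock: 16.5
position: [0.5426, 0.207, 0.061]
ee_rot: [0.001, 0.415, 0.91, 0.001]
contact_force: [0.7, 0.9, 5.6]
width: 0.0554
gripper_force: 42.5
```

Request:
{"api": "drive_tool", "payload": {"rows": [[0, 0, -0.2, 0], [0, 0, -0.7, 0], [0, 0, -1.3, 0], [0, 0, -1.9, 0], [0, 0, -2.6, 0], [0, 0, -3.2, 0], [0, 0, -3.7, 0], [0, 0, -3.9, 0]]}}

```text
clock: 17.17
position: [0.5415, 0.2065, 0.1587]
ee_rot: [0.0, 0.415, 0.91, 0.0]
contact_force: [0.3, 0.7, -2.1]
width: 0.0554
gripper_force: 42.9
```

```bash
python3 - <<'E'
from plan import *
t=T['pink']
plan((.54,.04,.165,-10),(.52,-.13,.165,-55),(*t,.12,TY),(*t,.056,TY))
E
```

```text
t 17.17 p [0.5415 0.2065 0.1587] yaw 41.0 tilt [ 0.001 -0.    -1.   ] w 0.0554 F [ 0.3  0.7 -2.1] q6 -0.47
leg (0.54, 0.04, 0.165, -10) -> [-4.99 -4.41 -0.25] turn 8.5 |d| mm 167
leg (0.52, -0.13, 0.165, -55) -> [-6.84  0.39  0.  ] turn 7.5 |d| mm 171
leg (np.float64(0.4995832296538957), np.float64(-0.23417969358544027), 0.12, -70.9) -> [-3.06  2.94  1.8 ] turn 2.65 |d| mm 115
leg (np.float64(0.4995832296538957), np.float64(-0.23417969358544027), 0.056, -70.9) -> [ 0.   -0.    2.56] turn -0.0 |d| mm 64
```

Request:
{"api": "drive_tool", "payload": {"rows": [[-0.3, -0.3, 0, 0.4], [-0.9, -0.8, 0, 1.5], [-1.6, -1.4, -0.1, 2.7], [-2.3, -2.0, -0.1, 3.9], [-3.0, -2.6, -0.2, 5.1], [-3.7, -3.2, -0.2, 6.3], [-4.4, -3.8, -0.2, 7.4], [-5.0, -4.4, -0.2, 8.5]]}}

```text
clock: 17.83
position: [0.5392, 0.038, 0.161]
ee_rot: [-0.001, 0.769, 0.64, -0.002]
contact_force: [0.9, -0.1, -2.4]
width: 0.0554
gripper_force: 42.9
```

Request:
{"api": "drive_tool", "payload": {"rows": [[-0.9, 0.05, 0, 1.0], [-1.8, 0.1, 0, 2.1], [-2.7, 0.15, 0, 3.2], [-3.6, 0.2, 0, 4.3], [-4.6, 0.25, 0, 5.3], [-5.5, 0.3, 0, 6.2], [-6.3, 0.35, 0, 7.0], [-6.8, 0.4, 0, 7.5]]}}

```text
clock: 18.5
position: [0.5188, -0.1314, 0.161]
ee_rot: [-0.0, 0.955, 0.297, -0.002]
contact_force: [0.3, 0.0, -1.7]
width: 0.0551
gripper_force: 42.9
```

Request:
{"api": "drive_tool", "payload": {"rows": [[-0.3, 0.3, 0, 0.3], [-0.8, 0.8, 0, 0.8], [-1.4, 1.4, 0.2, 1.3], [-2.0, 1.9, 0.5, 1.8], [-2.5, 2.4, 0.8, 2.2], [-2.9, 2.8, 1.1, 2.5], [-3.1, 2.9, 1.2, 2.65], [-3.1, 2.9, 1.2, 2.65]]}}

```text
clock: 19.17
position: [0.4975, -0.2333, 0.1311]
ee_rot: [-0.001, 0.986, 0.165, -0.001]
contact_force: [-0.4, 0.4, -1.4]
width: 0.0553
gripper_force: 42.9
```

Request:
{"api": "drive_tool", "payload": {"rows": [[0, 0, 0, 0], [0, 0, 0, 0], [0, 0, 0, 0], [0, 0, 0, 0], [0, 0, 0, 0], [0, 0, 0, 0], [0, 0, 0, 0], [0, 0, 0, 0]]}}

```text
clock: 19.83
position: [0.4991, -0.2327, 0.1326]
ee_rot: [0.0, 0.986, 0.166, 0.0]
contact_force: [-0.1, 0.9, -1.3]
width: 0.0555
gripper_force: 42.9
```

```bash
python3 - <<'E'
from plan import *
from h import *
rims(['pink'],(.13,.18));trayaxis()
t=T['pink']
plan((*t,.056,TY))
E
```

```text
pink 6278 [ 0.4993 -0.2341  0.0253] z [0.1474 0.1538]
side -1 1585 y [-43.1 -41.  -38.9] fit slope [ 1.0000e-03 -4.0768e+01]
side 1 1233 y [33.7 35.7 37.8] fit slope [-4.0000e-03  3.5897e+01]
wall 0 420 [-4.1 -1.8  0.6]
wall 77.5 593 [73.2 75.6 77.7]
t 19.93 p [ 0.499  -0.2328  0.1326] yaw -70.9 tilt [ 0. -0. -1.] w 0.0556 F [-0.7  0.4 -1.4] q6 0.67
leg (np.float64(0.4995832296538957), np.float64(-0.23417969358544027), 0.056, -70.9) -> [0.   0.06 3.06] turn 0.0 |d| mm 77
```

Aligned with the compartment. I'll lower to about 0.053 and then creep down.

Request:
{"api": "drive_tool", "payload": {"rows": [[0, 0.03, 0.3, 0], [0, 0.03, 0.8, 0], [0, 0.03, 1.4, 0], [0, 0.03, 2.0, 0], [0, 0.03, 2.5, 0], [0, 0.03, 2.9, 0], [0, 0.03, 3.1, 0], [0, 0.03, 3.15, 0]]}}

```text
clock: 20.6
position: [0.4986, -0.2333, 0.0526]
ee_rot: [-0.001, 0.986, 0.166, -0.001]
contact_force: [-0.6, 0.1, -1.8]
width: 0.0559
gripper_force: 42.9
```

Request:
{"api": "drive_tool", "payload": {"rows": [[0, 0, 0.01, 0], [0, 0, 0.02, 0], [0, 0, 0.04, 0], [0, 0, 0.06, 0], [0, 0, 0.07, 0], [0, 0, 0.08, 0], [0, 0, 0.08, 0], [0, 0, 0.08, 0]]}}

```text
clock: 21.27
position: [0.4993, -0.2336, 0.0519]
ee_rot: [0.0, 0.986, 0.166, 0.0]
contact_force: [0.6, -0.3, -2.5]
width: 0.0554
gripper_force: 42.9
```

Request:
{"api": "drive_tool", "payload": {"rows": [[0, 0, 0.01, 0], [0, 0, 0.02, 0], [0, 0, 0.03, 0], [0, 0, 0.04, 0], [0, 0, 0.05, 0], [0, 0, 0.06, 0], [0, 0, 0.06, 0], [0, 0, 0.06, 0]]}}

```text
clock: 21.93
position: [0.4992, -0.2336, 0.0503]
ee_rot: [0.0, 0.986, 0.166, 0.0]
contact_force: [0.3, -0.3, -2.4]
width: 0.0553
gripper_force: 42.9
```

Request:
{"api": "drive_tool", "payload": {"rows": [[0, 0, 0.01, 0], [0, 0, 0.02, 0], [0, 0, 0.03, 0], [0, 0, 0.04, 0], [0, 0, 0.05, 0], [0, 0, 0.06, 0], [0, 0, 0.06, 0], [0, 0, 0.06, 0]]}}

```text
clock: 22.6
position: [0.4993, -0.2336, 0.049]
ee_rot: [0.0, 0.986, 0.166, 0.0]
contact_force: [0.0, 0.6, 0.9]
width: 0.0553
gripper_force: 42.9
```

Request:
{"api": "drive_tool", "payload": {"rows": [[0, 0, 0.01, 0], [0, 0, 0.01, 0], [0, 0, 0.02, 0], [0, 0, 0.02, 0], [0, 0, 0.03, 0], [0, 0, 0.03, 0], [0, 0, 0.03, 0], [0, 0, 0.03, 0]]}}

```text
clock: 23.27
position: [0.4994, -0.2336, 0.0489]
ee_rot: [0.0, 0.986, 0.166, 0.0]
contact_force: [-1.7, 1.4, 7.3]
width: 0.0555
gripper_force: 42.9
```

Request:
{"api": "drive_tool", "payload": {"rows": [[0, 0, 0, 0], [0, 0, 0, 0], [0, 0, 0, 0], [0, 0, 0, 0], [0, 0, 0, 0], [0, 0, 0, 0], [0, 0, -0.1, 0], [0, 0, -0.2, 0]], "grip": 85}}

```text
clock: 23.93
position: [0.4991, -0.2335, 0.0531]
ee_rot: [-0.0, 0.986, 0.166, -0.0]
contact_force: [0.3, 0.3, 0.1]
width: 0.0851
gripper_force: 0.0
```

Request:
{"api": "drive_tool", "payload": {"rows": [[0, 0, -0.5, 0], [0, 0, -1.1, 0], [0, 0, -1.7, 0], [0, 0, -2.4, 0], [0, 0, -3.1, 0], [0, 0, -3.7, 0], [0, 0, -4.1, 0], [0, 0, -4.2, 0]]}}

```text
clock: 24.6
position: [0.5002, -0.2341, 0.1602]
ee_rot: [0.001, 0.986, 0.166, 0.001]
contact_force: [0.4, -0.3, 0.4]
width: 0.0851
gripper_force: 0.0
```

```bash
python3 - <<'E'
from plan import *
from h import rims
rims(['blue','pink'],(.06,.08))
g=(.495,.2665)
plan((.50,-.08,.16,-45),(.49,.10,.16,-2),(*g,.155,RY),(*g,.06,RY))
E
```

```text
blue 500 [ 0.4265 -0.2606  0.0259] z [0.0695 0.0704]
pink 441 [ 0.4987 -0.2361  0.0259] z [0.0694 0.0704]
t 24.65 p [ 0.4999 -0.234   0.1595] yaw -70.9 tilt [ 0.002 -0.002 -1.   ] w 0.0849 F [ 0.6  0.1 -0. ] q6 0.67
leg (0.5, -0.08, 0.16, -45) -> [ 2.02 -5.82 -0.03] turn -4.32 |d| mm 154
leg (0.49, 0.1, 0.16, -2) -> [ 4.81 -5.37 -0.  ] turn -7.17 |d| mm 180
leg (0.495, 0.2665, 0.155, 41) -> [ 6.66 -0.03  0.21] turn -7.17 |d| mm 167
leg (0.495, 0.2665, 0.06, 41) -> [-0.01 -0.01  3.8 ] turn -0.0 |d| mm 95
```

Request:
{"api": "drive_tool", "payload": {"rows": [[0.2, -0.5, 0, -0.4], [0.5, -1.3, 0, -0.9], [0.8, -2.1, 0, -1.5], [1.0, -2.9, 0, -2.1], [1.3, -3.7, 0, -2.7], [1.5, -4.4, 0, -3.2], [1.8, -5.1, 0, -3.8], [2.0, -5.8, 0, -4.3]]}}

```text
clock: 25.32
position: [0.498, -0.0779, 0.1567]
ee_rot: [-0.001, 0.923, 0.384, -0.001]
contact_force: [-0.5, 0.1, -0.3]
width: 0.0851
gripper_force: 0.0
```

Request:
{"api": "drive_tool", "payload": {"rows": [[0.6, -0.7, 0, -0.9], [1.2, -1.3, 0, -1.8], [1.8, -2.0, 0, -2.7], [2.4, -2.7, 0, -3.6], [3.0, -3.4, 0, -4.5], [3.6, -4.0, 0, -5.4], [4.2, -4.7, 0, -6.3], [4.8, -5.4, 0, -7.2]]}}

```text
clock: 25.98
position: [0.487, 0.102, 0.1567]
ee_rot: [-0.001, 0.716, 0.698, -0.001]
contact_force: [-0.2, -0.2, -0.4]
width: 0.0853
gripper_force: 0.0
```

Request:
{"api": "drive_tool", "payload": {"rows": [[1.0, 0, 0, -1.1], [2.1, 0, 0.1, -2.3], [3.2, 0, 0.1, -3.5], [4.3, 0, 0.1, -4.7], [5.3, 0, 0.2, -5.8], [6.2, 0, 0.2, -6.7], [6.65, 0, 0.2, -7.2], [6.65, 0, 0.2, -7.2]]}}

```text
clock: 26.65
position: [0.4927, 0.269, 0.1515]
ee_rot: [-0.001, 0.41, 0.912, -0.0]
contact_force: [0.5, -0.3, -1.0]
width: 0.0852
gripper_force: 0.0
```

Request:
{"api": "drive_tool", "payload": {"rows": [[0, 0, 0, 0], [0, 0, 0, 0], [0, 0, 0, 0], [0, 0, 0, 0], [0, 0, 0, 0], [0, 0, 0, 0], [0, 0, 0, 0], [0, 0, 0, 0]]}}

```text
clock: 27.32
position: [0.4943, 0.2661, 0.1531]
ee_rot: [0.0, 0.413, 0.911, 0.0]
contact_force: [0.6, 0.3, 0.2]
width: 0.0853
gripper_force: 0.0
```

```bash
python3 - <<'E'
from plan import *
from h import rims
rims(['yellow','green'])
plan((.495,.2665,.06,RY))
E
```

```text
yellow 1240 [0.4938 0.2664 0.0259] z [0.0809 0.0821]
green 1005 [0.6325 0.3241 0.1952] z [0.0809 0.0823]
t 27.37 p [0.4943 0.2662 0.1531] yaw 41.28 tilt [ 0. -0. -1.] w 0.0849 F [-0.1  0.7  1. ] q6 -0.35
leg (0.495, 0.2665, 0.06, 41) -> [-0.01  0.03  3.72] turn 0.05 |d| mm 93
```

Request:
{"api": "drive_tool", "payload": {"rows": [[0, 0, 0.3, 0.05], [0, 0, 0.9, 0.05], [0, 0, 1.6, 0.05], [0, 0, 2.3, 0.05], [0, 0, 2.9, 0.05], [0, 0, 3.4, 0.05], [0, 0, 3.65, 0.05], [0, 0, 3.72, 0.05]]}}

```text
clock: 28.03
position: [0.4933, 0.2659, 0.0584]
ee_rot: [-0.001, 0.415, 0.91, -0.001]
contact_force: [0.6, 0.2, -0.4]
width: 0.0848
gripper_force: 0.0
```

Request:
{"api": "drive_tool", "payload": {"rows": [[0, 0, 0, 0], [0, 0, 0, 0], [0, 0, 0, 0], [0, 0, 0, 0], [0, 0, 0, 0], [0, 0, 0, 0], [0, 0, 0, 0], [0, 0, 0, 0]], "grip": 40}}

```text
clock: 28.7
position: [0.4953, 0.2668, 0.061]
ee_rot: [0.001, 0.415, 0.91, 0.001]
contact_force: [0.0, 1.0, 7.1]
width: 0.055
gripper_force: 42.2
```

Request:
{"api": "drive_tool", "payload": {"rows": [[0, 0, 0, 0], [0, 0, 0, 0], [0, 0, 0, 0], [0, 0, 0, 0], [0, 0, 0, 0], [0, 0, 0, 0], [0, 0, 0, 0], [0, 0, 0, 0]]}}

```text
clock: 29.37
position: [0.4953, 0.2668, 0.0611]
ee_rot: [0.001, 0.415, 0.91, 0.001]
contact_force: [1.6, 0.8, 5.4]
width: 0.0555
gripper_force: 42.2
```

Request:
{"api": "drive_tool", "payload": {"rows": [[0, 0, -0.2, 0], [0, 0, -0.7, 0], [0, 0, -1.3, 0], [0, 0, -1.9, 0], [0, 0, -2.6, 0], [0, 0, -3.2, 0], [0, 0, -3.7, 0], [0, 0, -3.9, 0]]}}

```text
clock: 30.03
position: [0.4942, 0.2662, 0.1587]
ee_rot: [0.0, 0.415, 0.91, 0.0]
contact_force: [-0.2, 0.2, -2.9]
width: 0.0549
gripper_force: 42.8
```

```bash
python3 - <<'E'
from plan import *
t=T['yellow']
plan((.53,.09,.16,-10),(.57,-.09,.16,-55),(*t,.13,TY),(*t,.056,TY))
E
```

```text
t 30.03 p [0.4942 0.2662 0.1587] yaw 41.01 tilt [ 0.001 -0.    -1.   ] w 0.0549 F [-0.2  0.2 -2.9] q6 -0.35
leg (0.53, 0.09, 0.16, -10) -> [-6.26 -3.54 -0.05] turn 8.5 |d| mm 180
leg (0.57, -0.09, 0.16, -55) -> [-6.81  2.83  0.01] turn 7.5 |d| mm 184
leg (np.float64(0.5728167703461043), np.float64(-0.20882030641455973), 0.13, -70.9) -> [-2.63  3.96  1.2 ] turn 2.65 |d| mm 123
leg (np.float64(0.5728167703461043), np.float64(-0.20882030641455973), 0.056, -70.9) -> [ 0.   -0.    2.96] turn -0.0 |d| mm 74
```

Request:
{"api": "drive_tool", "payload": {"rows": [[-0.3, -0.2, 0, 0.4], [-1.1, -0.6, 0, 1.5], [-2.0, -1.1, 0, 2.7], [-2.9, -1.6, 0, 3.9], [-3.8, -2.1, 0, 5.1], [-4.6, -2.6, 0, 6.3], [-5.5, -3.1, 0, 7.4], [-6.25, -3.55, 0, 8.5]]}}

```text
clock: 30.7
position: [0.5289, 0.0885, 0.1565]
ee_rot: [-0.001, 0.768, 0.64, -0.001]
contact_force: [0.8, 0.4, -2.8]
width: 0.0552
gripper_force: 42.8
```

Request:
{"api": "drive_tool", "payload": {"rows": [[-0.9, 0.35, 0, 1.0], [-1.8, 0.75, 0, 2.0], [-2.7, 1.1, 0, 3.0], [-3.6, 1.5, 0, 4.0], [-4.5, 1.9, 0, 5.0], [-5.4, 2.25, 0, 6.0], [-6.2, 2.6, 0, 6.9], [-6.8, 2.85, 0, 7.5]]}}

```text
clock: 31.37
position: [0.5698, -0.0914, 0.1564]
ee_rot: [-0.0, 0.954, 0.298, -0.001]
contact_force: [-0.2, 0.9, -1.5]
width: 0.0554
gripper_force: 42.8
```

Request:
{"api": "drive_tool", "payload": {"rows": [[-0.3, 0.4, 0, 0.3], [-0.8, 1.2, 0, 0.8], [-1.3, 2.0, 0.2, 1.3], [-1.8, 2.7, 0.5, 1.8], [-2.2, 3.3, 0.8, 2.2], [-2.5, 3.8, 1.1, 2.5], [-2.65, 3.95, 1.2, 2.65], [-2.65, 3.95, 1.2, 2.65]]}}

```text
clock: 32.03
position: [0.5717, -0.209, 0.1261]
ee_rot: [-0.001, 0.986, 0.165, -0.001]
contact_force: [0.9, 0.6, -1.6]
width: 0.0552
gripper_force: 42.9
```

Request:
{"api": "drive_tool", "payload": {"rows": [[0, 0, 0, 0], [0, 0, 0, 0], [0, 0, 0, 0], [0, 0, 0, 0], [0, 0, 0, 0], [0, 0, 0, 0], [0, 0, 0, 0], [0, 0, 0, 0]]}}

```text
clock: 32.7
position: [0.5728, -0.2084, 0.1276]
ee_rot: [0.0, 0.986, 0.166, 0.0]
contact_force: [-0.1, 0.0, -1.6]
width: 0.0556
gripper_force: 42.9
```

```bash
python3 - <<'E'
from plan import *
from h import *
trayaxis()
t=T['yellow']
plan((*t,.0535,TY))
E
```

```text
side -1 1307 y [-43.2 -41.  -38.7] fit slope [ 8.0000e-03 -4.1524e+01]
side 1 937 y [33.6 35.7 37.8] fit slope [-5.0000e-03  3.6125e+01]
wall 77.5 422 [73.6 75.9 77.9]
wall 155 698 [150.6 153.2 155.3]
t 32.75 p [ 0.5728 -0.2085  0.1276] yaw -70.9 tilt [ 0. -0. -1.] w 0.0552 F [ 0.1 -0.3 -2.7] q6 0.77
leg (np.float64(0.5728167703461043), np.float64(-0.20882030641455973), 0.0535, -70.9) -> [-0.    0.01  2.96] turn 0.0 |d| mm 74
```

Request:
{"api": "drive_tool", "payload": {"rows": [[0, 0, 0.3, 0], [0, 0, 0.8, 0], [0, 0, 1.4, 0], [0, 0, 2.0, 0], [0, 0, 2.5, 0], [0, 0, 2.8, 0], [0, 0, 2.92, 0], [0, 0, 2.95, 0]]}}

```text
clock: 33.42
position: [0.5724, -0.2084, 0.0529]
ee_rot: [-0.0, 0.986, 0.166, -0.001]
contact_force: [0.6, 0.2, -1.6]
width: 0.0552
gripper_force: 42.9
```

Request:
{"api": "drive_tool", "payload": {"rows": [[0, 0, 0.02, 0], [0, 0, 0.04, 0], [0, 0, 0.06, 0], [0, 0, 0.08, 0], [0, 0, 0.1, 0], [0, 0, 0.11, 0], [0, 0, 0.11, 0], [0, 0, 0.11, 0]]}}

```text
clock: 34.08
position: [0.5728, -0.2085, 0.0511]
ee_rot: [0.0, 0.986, 0.166, 0.0]
contact_force: [0.8, 0.6, -2.8]
width: 0.0551
gripper_force: 42.9
```

Request:
{"api": "drive_tool", "payload": {"rows": [[0, 0, 0.01, 0], [0, 0, 0.02, 0], [0, 0, 0.03, 0], [0, 0, 0.04, 0], [0, 0, 0.05, 0], [0, 0, 0.06, 0], [0, 0, 0.06, 0], [0, 0, 0.06, 0]]}}

```text
clock: 34.75
position: [0.5728, -0.2085, 0.0496]
ee_rot: [0.0, 0.986, 0.166, -0.0]
contact_force: [0.0, 1.5, -3.0]
width: 0.0551
gripper_force: 42.9
```

Request:
{"api": "drive_tool", "payload": {"rows": [[0, 0, 0.01, 0], [0, 0, 0.02, 0], [0, 0, 0.03, 0], [0, 0, 0.04, 0], [0, 0, 0.05, 0], [0, 0, 0.05, 0], [0, 0, 0.05, 0], [0, 0, 0.05, 0]]}}

```text
clock: 35.42
position: [0.573, -0.2086, 0.049]
ee_rot: [0.0, 0.986, 0.166, 0.0]
contact_force: [-0.9, 0.6, 5.0]
width: 0.0553
gripper_force: 42.8
```

Request:
{"api": "drive_tool", "payload": {"rows": [[0, 0, 0, 0], [0, 0, 0, 0], [0, 0, 0, 0], [0, 0, 0, 0], [0, 0, 0, 0], [0, 0, 0, 0], [0, 0, -0.1, 0], [0, 0, -0.2, 0]], "grip": 85}}

```text
clock: 36.08
position: [0.5727, -0.2085, 0.0533]
ee_rot: [-0.0, 0.986, 0.166, -0.0]
contact_force: [0.5, 0.2, 0.2]
width: 0.0847
gripper_force: 0.0
```

Request:
{"api": "drive_tool", "payload": {"rows": [[0, 0, -0.5, 0], [0, 0, -1.1, 0], [0, 0, -1.7, 0], [0, 0, -2.4, 0], [0, 0, -3.1, 0], [0, 0, -3.7, 0], [0, 0, -4.1, 0], [0, 0, -4.2, 0]]}}

```text
clock: 36.75
position: [0.5738, -0.209, 0.1606]
ee_rot: [0.001, 0.986, 0.166, 0.002]
contact_force: [-0.2, 0.6, -0.7]
width: 0.0849
gripper_force: 0.0
```

```bash
python3 - <<'E'
from plan import *
from h import rims
rims(['pink','yellow'],(.06,.08))
g=(.4445,.3215)
plan((.54,-.03,.16,-45),(.49,.15,.16,-2),(*g,.155,RY),(*g,.06,RY))
E
```

```text
pink 662 [ 0.4989 -0.2359  0.0259] z [0.0694 0.0704]
yellow 1320 [ 0.5731 -0.2108  0.0257] z [0.0688 0.0702]
t 36.8 p [ 0.5735 -0.2088  0.1599] yaw -70.89 tilt [ 0.003 -0.001 -1.   ] w 0.085 F [-0.  -0.1 -0. ] q6 0.77
leg (0.54, -0.03, 0.16, -45) -> [ 1.08 -7.2  -0.02] turn -4.32 |d| mm 182
leg (0.49, 0.15, 0.16, -2) -> [ 3.68 -6.51 -0.01] turn -7.17 |d| mm 187
leg (0.4445, 0.3215, 0.155, 41) -> [ 6.79 -2.06  0.21] turn -7.17 |d| mm 178
leg (0.4445, 0.3215, 0.06, 41) -> [-0.01 -0.01  3.8 ] turn -0.0 |d| mm 95
```

Request:
{"api": "drive_tool", "payload": {"rows": [[0.1, -0.6, 0, -0.4], [0.25, -1.6, 0, -1.0], [0.4, -2.6, 0, -1.6], [0.55, -3.6, 0, -2.2], [0.7, -4.6, 0, -2.8], [0.8, -5.5, 0, -3.3], [0.95, -6.4, 0, -3.8], [1.1, -7.2, 0, -4.3]]}}

```text
clock: 37.47
position: [0.5378, -0.0269, 0.1569]
ee_rot: [-0.001, 0.923, 0.384, -0.001]
contact_force: [0.2, -0.3, -0.2]
width: 0.085
gripper_force: 0.0
```

Request:
{"api": "drive_tool", "payload": {"rows": [[0.45, -0.8, 0, -0.9], [0.9, -1.6, 0, -1.8], [1.4, -2.4, 0, -2.7], [1.8, -3.2, 0, -3.6], [2.3, -4.0, 0, -4.5], [2.8, -4.9, 0, -5.4], [3.2, -5.7, 0, -6.3], [3.7, -6.5, 0, -7.2]]}}

```text
clock: 38.13
position: [0.4881, 0.1524, 0.1569]
ee_rot: [-0.001, 0.716, 0.698, -0.001]
contact_force: [0.2, 0.8, 0.3]
width: 0.0848
gripper_force: 0.0
```

Request:
{"api": "drive_tool", "payload": {"rows": [[1.0, -0.3, 0, -1.1], [2.1, -0.6, 0, -2.3], [3.2, -1.0, 0, -3.5], [4.3, -1.3, 0.1, -4.7], [5.3, -1.6, 0.1, -5.8], [6.2, -1.9, 0.1, -6.7], [6.8, -2.05, 0.1, -7.2], [6.8, -2.05, 0.1, -7.2]]}}

```text
clock: 38.8
position: [0.4427, 0.3253, 0.1544]
ee_rot: [-0.001, 0.41, 0.912, -0.0]
contact_force: [-0.7, 0.0, -0.6]
width: 0.0849
gripper_force: 0.0
```

Request:
{"api": "drive_tool", "payload": {"rows": [[0, 0, 0, 0], [0, 0, 0, 0], [0, 0, 0, 0], [0, 0, 0, 0], [0, 0, 0, 0], [0, 0, 0, 0], [0, 0, 0, 0], [0, 0, 0, 0]]}}

```text
clock: 39.47
position: [0.4452, 0.3223, 0.1558]
ee_rot: [0.0, 0.413, 0.911, 0.0]
contact_force: [1.0, 0.2, 0.4]
width: 0.0849
gripper_force: 0.0
```

```bash
sed -i 's/^        P=W\[m\]$/        P=W[m]; P=P[np.hypot(P[:,0]-near[0],P[:,1]-near[1])<.05] if near else P/; s/zr=(.074,.09))/zr=(.074,.09),near=None)/' h.py; python3 - <<'E'
from plan import *
from h import rims
rims(['green'],near=(.4445,.3215))
plan((.4445,.3215,.06,RY))
E
```

```text
green 317 [0.4446 0.3212 0.0258] z [0.0812 0.0823]
t 39.52 p [0.4453 0.3224 0.1558] yaw 41.28 tilt [ 0.  0. -1.] w 0.085 F [-0.3 -0.3 -0.6] q6 -0.22
leg (0.4445, 0.3215, 0.06, 41) -> [-0.01 -0.05  3.83] turn 0.05 |d| mm 96
```

Request:
{"api": "drive_tool", "payload": {"rows": [[0, -0.05, 0.3, 0.05], [0, -0.05, 0.9, 0.05], [0, -0.05, 1.6, 0.05], [0, -0.05, 2.3, 0.05], [0, -0.05, 3.0, 0.05], [0, -0.05, 3.5, 0.05], [0, -0.05, 3.75, 0.05], [0, -0.05, 3.83, 0.05]]}}

```text
clock: 40.18
position: [0.4432, 0.3212, 0.0585]
ee_rot: [-0.001, 0.415, 0.91, -0.001]
contact_force: [0.2, -0.3, -0.2]
width: 0.085
gripper_force: 0.0
```

Request:
{"api": "drive_tool", "payload": {"rows": [[0, 0, 0, 0], [0, 0, 0, 0], [0, 0, 0, 0], [0, 0, 0, 0], [0, 0, 0, 0], [0, 0, 0, 0], [0, 0, 0, 0], [0, 0, 0, 0]], "grip": 40}}

```text
clock: 40.85
position: [0.4451, 0.3223, 0.061]
ee_rot: [0.001, 0.415, 0.91, 0.001]
contact_force: [0.6, 0.4, 5.4]
width: 0.0545
gripper_force: 41.9
```

Request:
{"api": "drive_tool", "payload": {"rows": [[0, 0, 0, 0], [0, 0, 0, 0], [0, 0, 0, 0], [0, 0, 0, 0], [0, 0, 0, 0], [0, 0, 0, 0], [0, 0, 0, 0], [0, 0, 0, 0]]}}

```text
clock: 41.52
position: [0.4451, 0.3223, 0.0611]
ee_rot: [0.001, 0.415, 0.91, 0.001]
contact_force: [0.1, 0.6, 5.6]
width: 0.0542
gripper_force: 41.9
```

Request:
{"api": "drive_tool", "payload": {"rows": [[0, 0, -0.2, 0], [0, 0, -0.7, 0], [0, 0, -1.3, 0], [0, 0, -1.9, 0], [0, 0, -2.6, 0], [0, 0, -3.2, 0], [0, 0, -3.7, 0], [0, 0, -3.9, 0]]}}

```text
clock: 42.18
position: [0.4443, 0.3219, 0.159]
ee_rot: [0.0, 0.415, 0.91, 0.001]
contact_force: [-0.4, 0.2, -1.9]
width: 0.0543
gripper_force: 42.4
```

```bash
python3 - <<'E'
from plan import *
t=T['green']
plan((.52,.14,.16,-2),(.60,-.04,.16,-42),(*t,.13,TY),(*t,.056,TY))
E
```

```text
t 42.18 p [0.4443 0.3219 0.159 ] yaw 41.0 tilt [ 0.001  0.001 -1.   ] w 0.0543 F [-0.4  0.2 -1.9] q6 -0.22
leg (0.52, 0.14, 0.16, -2) -> [-7.48 -2.49 -0.04] turn 7.17 |d| mm 197
leg (0.6, -0.04, 0.16, -42) -> [-7.08  3.45  0.01] turn 6.67 |d| mm 197
leg (np.float64(0.646050311038313), np.float64(-0.18346091924367916), 0.13, -70.9) -> [-3.03  5.21  1.21] turn 4.82 |d| mm 154
leg (np.float64(0.646050311038313), np.float64(-0.18346091924367916), 0.056, -70.9) -> [ 0.   -0.    2.96] turn -0.0 |d| mm 74
```

Request:
{"api": "drive_tool", "payload": {"rows": [[-0.4, -0.15, 0, 0.4], [-1.3, -0.4, 0, 1.3], [-2.3, -0.8, 0, 2.3], [-3.4, -1.1, 0, 3.3], [-4.5, -1.5, 0, 4.3], [-5.5, -1.8, 0, 5.3], [-6.5, -2.2, 0, 6.3], [-7.5, -2.5, 0, 7.2]]}}

```text
clock: 42.85
position: [0.5189, 0.1368, 0.1561]
ee_rot: [-0.001, 0.723, 0.691, -0.002]
contact_force: [1.1, -0.4, -1.7]
width: 0.0543
gripper_force: 42.5
```

Request:
{"api": "drive_tool", "payload": {"rows": [[-0.9, 0.45, 0, 0.9], [-1.8, 0.9, 0, 1.8], [-2.7, 1.3, 0, 2.6], [-3.6, 1.75, 0, 3.4], [-4.5, 2.2, 0, 4.2], [-5.4, 2.6, 0, 5.1], [-6.3, 3.05, 0, 5.9], [-7.1, 3.45, 0, 6.7]]}}

```text
clock: 43.52
position: [0.5986, -0.0437, 0.1559]
ee_rot: [-0.0, 0.916, 0.4, -0.001]
contact_force: [0.3, 0.1, -2.3]
width: 0.0542
gripper_force: 42.5
```

Request:
{"api": "drive_tool", "payload": {"rows": [[-0.4, 0.7, 0, 0.6], [-0.9, 1.6, 0, 1.5], [-1.5, 2.6, 0.2, 2.4], [-2.1, 3.6, 0.5, 3.3], [-2.6, 4.4, 0.8, 4.1], [-2.9, 5.0, 1.1, 4.6], [-3.05, 5.2, 1.2, 4.8], [-3.05, 5.2, 1.2, 4.8]]}}

```text
clock: 44.18
position: [0.6425, -0.1871, 0.1251]
ee_rot: [-0.001, 0.987, 0.162, -0.002]
contact_force: [-0.6, 0.6, -2.0]
width: 0.0541
gripper_force: 42.5
```

Request:
{"api": "drive_tool", "payload": {"rows": [[0, 0, 0, 0], [0, 0, 0, 0], [0, 0, 0, 0], [0, 0, 0, 0], [0, 0, 0, 0], [0, 0, 0, 0], [0, 0, 0, 0], [0, 0, 0, 0]]}}

```text
clock: 44.85
position: [0.644, -0.1852, 0.1277]
ee_rot: [0.0, 0.987, 0.164, 0.0]
contact_force: [-0.5, -0.2, -1.7]
width: 0.0541
gripper_force: 42.5
```

```bash
python3 - <<'E'
from plan import *
t=T['green']
plan((*t,.0535,TY))
E
```

```text
t 44.85 p [ 0.644  -0.1852  0.1277] yaw -71.18 tilt [ 0. -0. -1.] w 0.0541 F [-0.5 -0.2 -1.7] q6 0.86
leg (np.float64(0.646050311038313), np.float64(-0.18346091924367916), 0.0535, -70.9) -> [ 0.1  -0.04  2.97] turn -0.05 |d| mm 74
```

Request:
{"api": "drive_tool", "payload": {"rows": [[0.1, -0.04, 0.3, -0.05], [0.1, -0.04, 0.8, -0.05], [0.1, -0.04, 1.4, -0.05], [0.1, -0.04, 2.0, -0.05], [0.1, -0.04, 2.5, -0.05], [0.1, -0.04, 2.8, -0.05], [0.1, -0.04, 2.92, -0.05], [0.1, -0.04, 2.95, -0.05]]}}

```text
clock: 45.52
position: [0.6458, -0.1835, 0.0529]
ee_rot: [-0.0, 0.986, 0.166, -0.001]
contact_force: [0.7, 0.3, -1.4]
width: 0.0545
gripper_force: 42.5
```

Request:
{"api": "drive_tool", "payload": {"rows": [[0, 0, 0.02, 0], [0, 0, 0.04, 0], [0, 0, 0.06, 0], [0, 0, 0.08, 0], [0, 0, 0.1, 0], [0, 0, 0.11, 0], [0, 0, 0.11, 0], [0, 0, 0.11, 0]]}}

```text
clock: 46.18
position: [0.646, -0.1837, 0.0511]
ee_rot: [0.0, 0.986, 0.166, 0.0]
contact_force: [-0.4, 0.6, -0.1]
width: 0.0544
gripper_force: 42.5
```

Request:
{"api": "drive_tool", "payload": {"rows": [[0, 0, 0.01, 0], [0, 0, 0.02, 0], [0, 0, 0.03, 0], [0, 0, 0.04, 0], [0, 0, 0.05, 0], [0, 0, 0.06, 0], [0, 0, 0.06, 0], [0, 0, 0.06, 0]]}}

```text
clock: 46.85
position: [0.646, -0.1837, 0.0495]
ee_rot: [0.0, 0.986, 0.166, -0.0]
contact_force: [1.0, -0.2, -1.1]
width: 0.0543
gripper_force: 42.5
```

Request:
{"api": "drive_tool", "payload": {"rows": [[0, 0, 0.01, 0], [0, 0, 0.02, 0], [0, 0, 0.03, 0], [0, 0, 0.04, 0], [0, 0, 0.05, 0], [0, 0, 0.05, 0], [0, 0, 0.05, 0], [0, 0, 0.05, 0]]}}

```text
clock: 47.52
position: [0.6462, -0.1837, 0.049]
ee_rot: [0.0, 0.986, 0.166, 0.0]
contact_force: [-0.9, 1.1, 5.2]
width: 0.0543
gripper_force: 42.5
```

Green touches the floor at about 5 N. I'll release it, lift, and back off so the top camera can see.

Request:
{"api": "drive_tool", "payload": {"rows": [[0, 0, 0, 0], [0, 0, 0, 0], [0, 0, 0, 0], [0, 0, 0, 0], [0, 0, 0, 0], [0, 0, 0, 0], [0, 0, -0.1, 0], [0, 0, -0.2, 0]], "grip": 85}}

```text
clock: 48.18
position: [0.6459, -0.1836, 0.0533]
ee_rot: [-0.0, 0.986, 0.166, -0.0]
contact_force: [-0.3, -0.7, 1.3]
width: 0.0851
gripper_force: 0.0
```

Request:
{"api": "drive_tool", "payload": {"rows": [[0, 0, -0.5, 0], [0, 0, -1.1, 0], [0, 0, -1.9, 0], [0, 0, -2.8, 0], [0, 0, -3.8, 0], [0, 0, -4.8, 0], [0, 0, -5.6, 0], [0, 0, -6, 0]]}}

```text
clock: 48.85
position: [0.6474, -0.1841, 0.208]
ee_rot: [0.002, 0.986, 0.166, 0.003]
contact_force: [1.0, -1.0, -0.6]
width: 0.0851
gripper_force: 0.0
```

Request:
{"api": "drive_tool", "payload": {"rows": [[-0.3, -0.8, 0, 0], [-0.8, -2, 0, 0], [-1.3, -3.2, 0, 0], [-1.8, -4.5, 0, 0], [-2.3, -5.8, 0, 0], [-2.8, -7, 0, 0], [-3, -7.8, 0, 0], [-3, -8, 0, 0]]}}

```text
clock: 49.52
position: [0.5063, -0.0165, 0.2036]
ee_rot: [-0.001, 0.986, 0.167, -0.001]
contact_force: [0.2, -0.1, 0.5]
width: 0.0849
gripper_force: 0.0
```

Request:
{"api": "drive_tool", "payload": {"rows": [[0, 0, 0, 0], [0, 0, 0, 0], [0, 0, 0, 0], [0, 0, 0, 0], [0, 0, 0, 0], [0, 0, 0, 0], [0, 0, 0, 0], [0, 0, 0, 0]]}}

```text
clock: 50.18
position: [0.5098, -0.0195, 0.2031]
ee_rot: [0.0, 0.986, 0.166, -0.0]
contact_force: [-0.0, -0.4, 0.5]
width: 0.0851
gripper_force: 0.0
```

```bash
python3 - <<'E'
from plan import *
from rig import eyes
import cv2
im,d=eyes.get_image('top');a=im[60:310,300:600]
im2,d=eyes.get_image('scene')
cv2.imwrite('pics/end.png',np.hstack([cv2.resize(a,(480,400)),im2[100:300,120:280].repeat(2,0).repeat(2,1)])[:,:,::-1])
plan()
E
```

```text
t 50.28 p [ 0.5097 -0.0193  0.2032] yaw -70.91 tilt [-0. -0. -1.] w 0.0853 F [-0.8  0.4  0.8] q6 1.06
```

View pics/end.png

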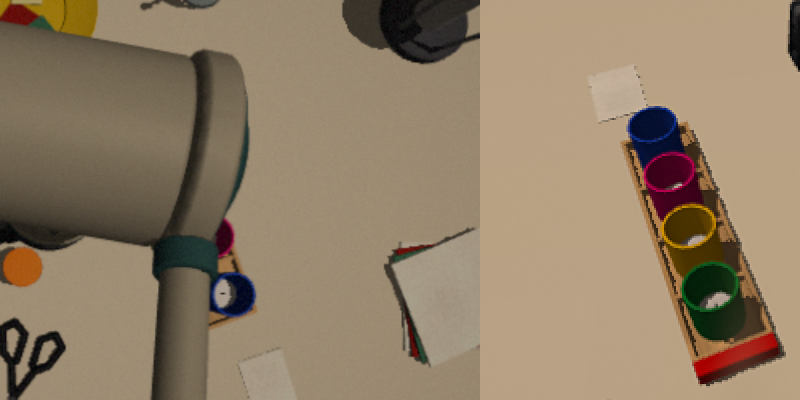

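The scene view (right panel) shows all four glasses upright, one per compartment. From the red end they run green (710,300), yellow (690,240), pink (670,185), blue (653,135). The gripper is clear.

```bash
python3 -c "
from rig import order
print(order.sign_off())"
```

```text
the job is handed in; nothing more can be done
None
```

All four glasses stand upright in the gift tray in reverse order (green, yellow, pink, blue from the tray's red end), each released, and the job was handed in at about 50 s of the 112 s allowed.

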